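Park the coffee scoop and start the grinder

ROBOT

A 6-joint arm with a two-finger parallel gripper is mounted at the origin on the work surface. World frame = base frame: x ahead of the robot, y to its left, z up, the work surface at z = 0. Lengths are in mm, angles in degrees, forces in N, time in s.
With the tool pointing down it reaches from about 350 to 775 mm from the base axis. Payload 5.5 kg.
Tool frame: the origin (TCP) lies midway between the tips of the shut fingers; the grasp point (between the pads) lies 19 mm behind it (manip.tcp_to_grasp is the distance from the TCP to the grasp point, in mm); z points along the fingers, y is the direction in which the jaws open and shut (so a half turn about z gives the same grasp; the last joint's range is limited). The gripper opens to 85 mm and grips with 20 to 120 N. Pads are 22 mm wide; open, the fingers measure 114 mm over their backs; the gripper's body (76 mm by 85 mm) begins 54 mm behind the grasp point. The pads swing forward as they close: fully open they stand 13 mm farther back than shut.
Start: joints at [-74.347, 17.945, 2.641, 74.691, 0, 82.002], TCP at [230.676, -526.745, 231.323] pointing down, gripper open.
Joint ranges: [-158.12, 158.12], [-49.38, 96.58], [-58.88, 72.47], [-126.05, 133.96], [-84.25, 85.87], [-180, 180]. Speed limits (degrees/s): [147.25, 147.25, 180, 180, 180, 180].

INTERFACE

Orientations are given as a 3x3 rotation matrix whose columns are the frame's x, y, z axes.
In Python, from station import manip, camera, job gives the robot as it stands.
- The arm moves only by the shell command python3 -m crank 'ROWS' [OPENING]. ROWS is JSON, a list of rows, each a list of 2 entries, a list of its own where there are three numbers: the shift along the tool's x, y, z in mm, then the turn, a rotation vector about the tool's x, y, z in rad. A call has 1 to 10 rows; each row shifts and turns the commanded pose from where the row before left it, along the tool's axes as they then stand; what a row does not reach is not made up. A row lasts 1/12 s, in which the tool goes at most 41.7 mm and 7.16 degrees, less where a joint would pass 70% of its speed; a pose out of reach is approached as far as the arm can. A call is refused whole if a number of a shift passes 41.7 or a number of a turn 0.125, either way. A call with a gripper value outside its range is refused whole. OPENING is the closure, from 0 (fully open) to 1 (shut), set as the call begins (- or left out, the last holds). The fingers move at their own pace and stop on an object; the grip force is fixed at half the most. Time passes only in rows, so rows that do not move let the fingers close. It gives the time, the measured TCP pose, the force and the opening at its end, in the units of the state.
- manip.observe(): the state, without advancing time (a new reading comes with each control period).
- camera(name): name is "scene" or "top" or "wrist"; returns a dict with "pixels" (480x640x3 uint8, red, green, blue), "intrinsics" (3x3 intrinsics, pixels), "k1" (the pictures are not rectified: a ray, as slopes to the right and down, at radius r is drawn at 1 + k1 r^2 times it, then the intrinsics apply), "R" (3x3) and "t" (3): a world point X has camera coordinates R X + t. Camera axes: x right, y down, z forward; pixel columns grow to the right and rows downward; lengths in mm; the calibration is good to about 2 mm. A picture is of the moment at which its call begins. There is no depth.
- job.hand_in(): hands the job in, once; it reports no verdict.
The state is a dict: "time": time; "q": joint angles; "joint_vel": joint speeds; "joint_efforts": joint torques, N m; "eef_pos": TCP position; "tool_rot": TCP orientation; "wrist_force": force on the tool from outside, world axes, zero at the start; "torque": the same for the moment, N m; "width": finger opening in mm.
Only numpy, scipy, OpenCV 4.12 (cv2) and the standard library are available. Lean on these libraries where they do the work, as an engineer would, in place of code of your own. Each camera call takes 0.05 s, during which the arm holds its last target. There are 200 camera calls.

TASK

The beans are in the grinder, so finish the job: slide the stem of the coffee scoop through both steel loops at the front of the grinder, so that its tip sticks out well beyond the second loop, and leave the scoop hanging there. Only then start the grinder: press its round green button fully down and let it come back up. Leave the scoop parked and do not disturb the sugar bowl or the jam jar.

Things in the scene. Friction and masses are not known exactly. Their poses are not given: they have to be found in the camera images.
- scoop: Steel coffee scoop, 175 mm long, 90 g, standing on its flat-bottomed bowl in the upper tray. Origin: centre of the bowl's underside; x along the stem to its tip, z up. Bowl 44 mm across, 34 mm high. Black flat-sided grip at x = 21 to 57 mm, 14 mm wide (y), 16 mm high; then a bare round stem, 9 mm thick, to x = 153 mm. Axis of grip and stem 26 mm above the underside. Hangs bowl-down in the loops.
- scoop_grip (a point): Middle of the scoop's black grip, on the stem's axis; axes as the scoop's.
- scoop_collar (a point): Where the bare stem leaves the black grip, on the stem's axis, 18 mm from the middle of the grip.
- scoop_tip (a point): Free end of the scoop's stem, on its axis, 114 mm from the middle of the grip.
- grinder: Red coffee grinder, fixed, 130 mm wide, 400 mm high. Origin on the table; front faces -x, y across, z up. Black base, 20 mm thick, x = -160 to 130 mm; loops stand on its front. Behind x = -60 mm a console slopes up and back at 40 degrees and carries the green button. The head overhangs it (x = -45 to 130 mm, underside at z = 235 mm): reach the button with the tool tilted about 40 degrees.
- loop_near (a point): Centre of the first loop: a steel ring standing on a post, hole 17 mm in diameter, outside 29 mm, 8 mm thick; its hole runs along the grinder's y. In the grinder's frame it is at x = -130, y = 25, z = 70 mm.
- loop_far (a point): Centre of the second loop, the same as the first, in line with it 50 mm away along the grinder's -y (at y = -25 mm); this is the loop farther from the robot.
- start_top (a point): Centre of the top face of the round green start button (40 mm across, on a black housing). Its z axis points out of the button, 40 degrees from vertical towards the grinder's front (-x of the grinder).
- start (a joint): Travel of the start button along its axis: 0 is up, 0.008 m is fully down. A spring brings it back; fully down takes 6 N.
- trays: Two stacked wooden trays, fixed, 300 mm (x) by 200 mm (y) and 48 mm high together. Origin: centre of the underside. The floor of the upper tray is 32 mm above the table; its rim is 8 mm thick and rises 16 mm above that floor.
- sugar_bowl: White ceramic sugar bowl with lid, 92 mm across, 96 mm high; origin at the centre of its underside. Bystander.
- jam_jar: Glass jam jar with clip-lock lid, 80 mm across (90 mm over the clip), 112 mm high; origin at the centre of its underside. Bystander.
Things that resemble listed ones, but are neither listed nor needed, are in the scene too. What is meant by the scoop is not red, and is the smaller of those in its own colour.

How it is judged (in metres and radians):
On the way, in this order (a step that is already met when the one before it is completed fails the run):
1. the scoop's stem is through both loops and the scoop is let go (x of scoop_tip in the frame of grinder between -0.144 and -0.116 m and z of scoop_tip in the frame of grinder between 0.055 and 0.085 m and x of scoop_collar in the frame of grinder between -0.144 and -0.116 m and z of scoop_collar in the frame of grinder between 0.055 and 0.085 m and angle between the x axis of scoop and the y axis of grinder, either way round below 0.22 rad and ((y of scoop_tip in the frame of grinder below -0.037 m and y of scoop_collar in the frame of grinder above 0.027 m) or (y of scoop_tip in the frame of grinder above 0.037 m and y of scoop_collar in the frame of grinder below -0.027 m)) and contact force between the fingers and scoop below 0.1 N), for 0.2 s.
2. the start button is fully down (value of joint start above 0.0068 m), for 0.05 s.
At the end, for the whole second after the job is handed in: The scoop hangs at rest with its stem through both loops (tip and collar within 14 mm of their line, 12 degrees), its tip at least 8 mm past the outer face of the last loop; the start button is up (within 1.5 mm); sugar bowl and jam jar are within 30 mm of where they stood (all of step 1 and linear speed of scoop below 0.03 m/s and value of joint start below 0.0015 m and distance of each of sugar_bowl, jam_jar from where it was at the start of the episode below 0.03 m); the robot touches nothing.
It fails at once if the start button is pressed (more than 4 mm) while the scoop is not parked (value of joint start above 0.004 m and not (x of scoop_tip in the frame of grinder between -0.144 and -0.116 m and z of scoop_tip in the frame of grinder between 0.055 and 0.085 m and x of scoop_collar in the frame of grinder between -0.144 and -0.116 m and z of scoop_collar in the frame of grinder between 0.055 and 0.085 m and angle between the x axis of scoop and the y axis of grinder, either way round below 0.22 rad and ((y of scoop_tip in the frame of grinder below -0.037 m and y of scoop_collar in the frame of grinder above 0.027 m) or (y of scoop_tip in the frame of grinder above 0.037 m and y of scoop_collar in the frame of grinder below -0.027 m)))).
It fails at once if the sugar bowl or the jam jar is pushed more than 30 mm away or tipped over (distance of any of sugar_bowl, jam_jar from where it was at the start of the episode above 0.03 m or angle between any of sugar_bowl, jam_jar's own z axis and vertical above 0.35 rad).
It also fails if it takes over 58 s, if anything falls off the work surface, if the arm or the gripper's body presses on something with over 40 N, if the wrist force passes 120 N, or if a joint passes its speed limit or range.

## Working session

There is one attempt and no reset: what is moved stays moved. The work goes in short steps, Python scripts to look and compute and a shell command to move; the robot and the scene stay as the last step left them, time stands still between calls to the robot, and variables do not carry over. Pictures are saved under pics/ and viewed, about 8 in all and at most 12, crops included, and the job is handed in when it is done.

```bash
ls; mkdir -p pics; python3 - <<'E'
from station import manip,camera,job
import cv2,pickle,numpy as np
d={}
for n in("scene","top"):
    c=camera(n);d[n]=c;cv2.imwrite(f'pics/{n}0.png',c['pixels'][:,:,::-1])
    print(n,np.round(c['intrinsics'],1).tolist(),c['k1'],np.round(c['R'],3).tolist(),np.round(c['t'],1))
pickle.dump(d,open('c0.pkl','wb'))
s=manip.observe();print(s['time'],s['eef_pos'],np.round(s['tool_rot'],3).tolist(),s['width'],manip.tcp_to_grasp)
E
```

```text
pics
scene [[516.0, 0.0, 317.4], [0.0, 516.0, 240.1], [0.0, 0.0, 1.0]] -0.03489528537814511 [[0.718, 0.696, -0.005], [0.431, -0.451, -0.781], [-0.546, 0.559, -0.624]] [-287.5 -194.8 1585.5]
top [[604.1, 0.0, 317.5], [0.0, 604.1, 239.4], [0.0, 0.0, 1.0]] -0.19986040937873092 [[0.019, -1.0, -0.007], [-0.995, -0.019, -0.097], [0.097, 0.009, -0.995]] [-101.5  501.8 1711. ]
0.1 [ 230.55415482 -526.25220665  230.48284415] [[0.916, 0.401, -0.0], [0.401, -0.916, 0.002], [0.0, -0.002, -1.0]] 85.11623316929251 18.700000000000003
```

View pics/scene0.png

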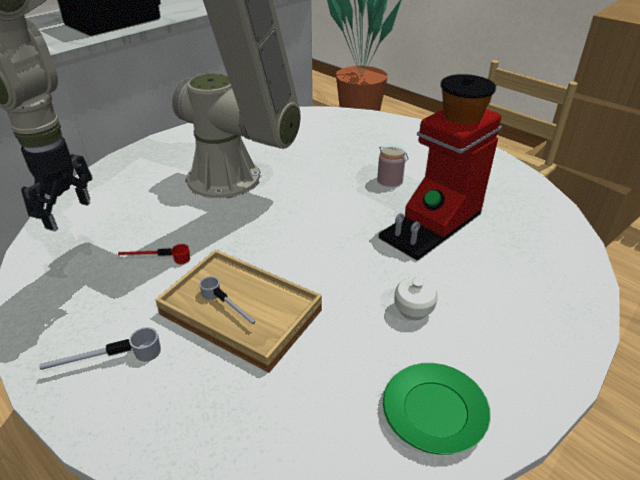

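View pics/top0.png

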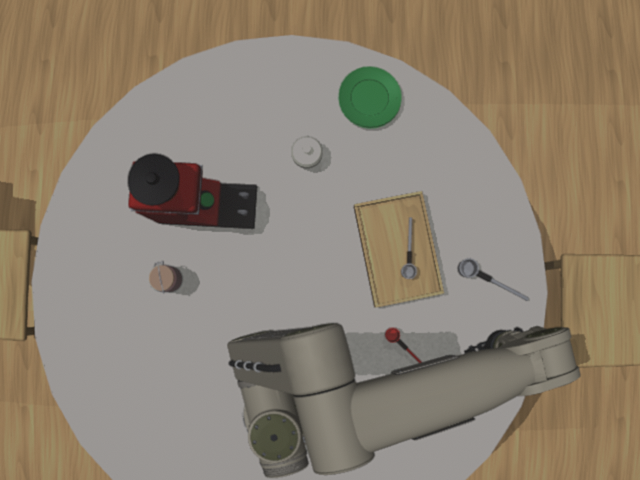

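The scene view shows the wanted scoop in the tray, bowl at (209,287), with the loops at (400,226) and (415,232) and the button at (433,199). The top view shows the scoop bowl at (409,271), its tip at (411,219), the loops at (243,195) and (243,210), and the button at (207,200).

```bash
cat > h.py <<'E'
import numpy as np,cv2,pickle
from scipy.spatial.transform import Rotation as Ro
def ray(c,p):
    u=cv2.undistortPoints(np.array([[p]],float),np.array(c['intrinsics']),np.array([c['k1'],0,0,0.]))[0,0]
    R=np.array(c['R']);t=np.array(c['t']);d=R.T@np.array([u[0],u[1],1]);return -R.T@t,d/np.linalg.norm(d)
def onz(c,p,z):
    o,d=ray(c,p);return o+d*(z-o[2])/d[2]
def tri(*cp):
    A=np.zeros((3,3));b=np.zeros(3)
    for c,p in cp:
        o,d=ray(c,p);M=np.eye(3)-np.outer(d,d);A+=M;b+=M@o
    X=np.linalg.solve(A,b);return X,[round(float(np.linalg.norm(np.cross(X-ray(c,p)[0],ray(c,p)[1]))),1) for c,p in cp]
def proj(c,X):
    R=np.array(c['R']);r=cv2.projectPoints(np.array([X],float),cv2.Rodrigues(R)[0],np.array(c['t'],float),np.array(c['intrinsics']),np.array([c['k1'],0,0,0.]))[0];return r[0,0]
def go(s,P,Rt):
    "turn (rotvec, tool axes) done first, then shift in the turned axes"
    R=np.array(s['tool_rot']);return Ro.from_matrix(R.T@Rt).as_rotvec(),Rt.T@(np.array(P)-s['eef_pos'])
E
python3 - <<'E'
from h import *
from station import manip,camera
d=pickle.load(open('c0.pkl','rb'));T,S=d['top'],d['scene']
np.set_printoptions(precision=1,suppress=True)
print('bowl',onz(T,(409,271),66),onz(S,(209,286),66)); print('tip',onz(T,(411,219),58),onz(S,(253,322),58))
print('loops',onz(T,(243,195),75),onz(T,(243,210),75),tri((T,(243,195)),(S,(415,228))),tri((T,(243,210)),(S,(400,219))))
print('btn',tri((T,(207,200)),(S,(433,199))))
print('sugar',onz(T,(307,152),60),'jam',onz(T,(165,278),80))
# base black corners front
for p in [(257,185),(254,228)]:print(onz(T,p,20))
c=camera('wrist');cv2.imwrite('pics/w0.png',c['pixels'][:,:,::-1]);s=manip.observe();R=s['tool_rot']
o,_=ray(c,(320,240));print('wrist cam in tool',R.T@(o-s['eef_pos']),(R.T@np.array(c['R']).T),c['intrinsics'],c['k1'])
for n,k in((T,'top'),(S,'scene')):pass
a=np.hstack([cv2.resize(T['pixels'][160:300,120:270],None,fx=2.6,fy=2.6,interpolation=2),cv2.resize(T['pixels'][160:300,340:490],None,fx=2.6,fy=2.6,interpolation=2)])
E
```

```text
bowl [ 415.5 -350.3   66. ] [ 424.  -360.5   66. ]
tip [ 563.4 -356.4   58. ] [ 566.  -357.9   58. ]
loops [620.6 120.2  75. ] [577.9 118.7  75. ] (array([621.6, 120.9,  62.5]), [1.5, 1.5]) (array([577.2, 118.2,  69.1]), [1.9, 1.9])
btn (array([602. , 219. ,  91.6]), [0.2, 0.2])
sugar [751.2 -57.4  60. ] jam [381.4 333.2  80. ]
[660.2  87.6  20. ]
[533.8  92.3  20. ]
wrist cam in tool [  83.7   -0.4 -141.6] [[ 0.  -0.9 -0.3]
 [ 1.   0.  -0. ]
 [ 0.  -0.3  0.9]] [[422.6   0.  320.1]
 [  0.  422.6 237.4]
 [  0.    0.    1. ]] 0.0011436990448058107
```

```bash
python3 - <<'E'
from h import *
from station import manip
s=manip.observe();a=np.deg2rad(-2);Rt=np.array([[np.cos(a),np.sin(a),0],[np.sin(a),-np.cos(a),0],[0,0,-1.]])
print(go(s,(430,-354,200),Rt))
E
```

```text
(array([-1.37973299e-03,  8.19954964e-05,  4.47662002e-01]), array([ 193.29855091, -179.20614434,   30.61947106]))
```

```bash
python3 -m crank '[[[0,0,0],[0,0,0.112]],[[0,0,0],[0,0,0.112]],[[0,0,0],[0,0,0.112]],[[0,0,0],[0,0,0.112]]]'
python3 -m crank '[[[27.6,-25.6,4.4],[0,0,0]],[[27.6,-25.6,4.4],[0,0,0]],[[27.6,-25.6,4.4],[0,0,0]],[[27.6,-25.6,4.4],[0,0,0]],[[27.6,-25.6,4.4],[0,0,0]],[[27.6,-25.6,4.4],[0,0,0]],[[27.6,-25.6,4.4],[0,0,0]],[[0,0,0],[0,0,0]],[[0,0,0],[0,0,0]]]'
python3 - <<'E'
from h import *
from station import manip,camera
c=camera('wrist');cv2.imwrite('pics/w1.png',c['pixels'][:,:,::-1]);pickle.dump(c,open('w1.pkl','wb'));s=manip.observe();print(s['eef_pos'],s['tool_rot'])
E
```

```text
time: 0.48
eef_pos: [230.6, -526.5, 230.9]
tool_rot: [[0.999, -0.041, -0.0], [-0.041, -0.999, 0.001], [-0.0, -0.001, -1.0]]
wrist_force: [0.1, -0.6, -0.3]
width: 85.2
time: 1.23
eef_pos: [431.1, -352.6, 199.9]
tool_rot: [[1.0, -0.031, -0.001], [-0.031, -1.0, 0.001], [-0.001, -0.001, -1.0]]
wrist_force: [-0.1, 0.8, -0.0]
width: 85.6
[ 430.32229291 -353.76134406  200.15017331] [[ 9.99449950e-01 -3.31521267e-02 -8.56915936e-04]
 [-3.31519636e-02 -9.99450302e-01  2.03865264e-04]
 [-8.63203458e-04 -1.75344681e-04 -9.99999612e-01]]
```

View pics/w1.png

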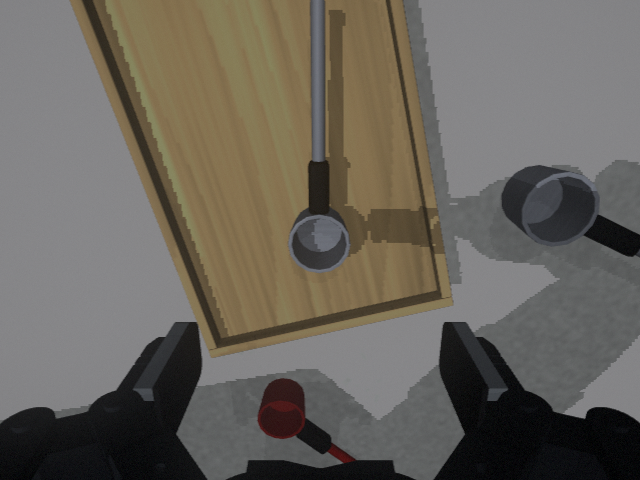

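```bash
python3 - <<'E'
from h import *
from station import manip
np.set_printoptions(precision=2,suppress=True)
c=pickle.load(open('w1.pkl','rb'));s=manip.observe();im=c['pixels'].astype(int)
# stem / grip centroids per row
g=im.sum(2)
for r in (165,175,185,195,205):
    x=np.where(g[r,290:350]<120)[0]+290;print(r,x.min(),x.max())
for r in (10,60,110,150):
    b=im[r,290:333];x=np.where(b[:,2]>b[:,0]+2)[0]+290;print(r,x.min(),x.max())
A=onz(c,(319,161),66);B=onz(c,(319,187),66);print(A,B)
p=[onz(c,(u+.0,r),58) for u,r in((317.5,10),(318.5,150))];print(p)
print('yaw',np.degrees(np.arctan2(*(p[0]-p[1])[[1,0]])))
E
```

```text
165 309 328
175 309 328
185 309 328
195 309 328
205 309 328
10 311 323
60 312 323
110 312 322
150 313 322
[ 471.3  -353.15   66.  ] [ 454.14 -352.62   66.  ]
[array([ 559.96, -354.98,   58.  ]), array([ 477.3 , -352.98,   58.  ])]
yaw -1.386146431370607
```

```bash
python3 -m crank '[[[22.6,-2.1,20],[0,0,-0.009]],[[0,0,30],[0,0,0]],[[0,0,30],[0,0,0]],[[0,0,30],[0,0,0]],[[0,0,25],[0,0,0]],[[0,0,14],[0,0,0]],[[0,0,10],[0,0,0]],[[0,0,0],[0,0,0]],[[0,0,0],[0,0,0]]]'
python3 -m crank '[[[0,0,0],[0,0,0]],[[0,0,0],[0,0,0]],[[0,0,0],[0,0,0]],[[0,0,0],[0,0,0]],[[0,0,0],[0,0,0]],[[0,0,0],[0,0,0]],[[0,0,0],[0,0,0]],[[0,0,0],[0,0,0]],[[0,0,0],[0,0,0]],[[0,0,0],[0,0,0]]]' 1
python3 -m crank '[[[0,0,-5],[0,0,0]],[[0,0,-10],[0,0,0]],[[0,0,-20],[0,0,0]],[[0,0,-30],[0,0,0]],[[0,0,-30],[0,0,0]],[[0,0,-30],[0,0,0]],[[0,0,-10],[0,0,0]],[[0,0,0],[0,0,0]]]'
python3 - <<'E'
from h import *
from station import manip,camera
c=camera('wrist');cv2.imwrite('pics/w2.png',c['pixels'][:,:,::-1]);pickle.dump(c,open('w2.pkl','wb'))
s=manip.observe();print(s['eef_pos'],s['tool_rot'],s['width'])
a=np.deg2rad(-2.1);Rt=np.array([[np.cos(a),np.sin(a),0],[np.sin(a),-np.cos(a),0],[0,0,-1.]])
# waypoint: tip 60mm before near loop
print(go(s,(420,115,176),Rt))
E
```

```text
time: 2.03
eef_pos: [452.1, -354.1, 41.7]
tool_rot: [[1.0, -0.028, -0.0], [-0.028, -1.0, -0.0], [-0.0, 0.0, -1.0]]
wrist_force: [-0.1, -0.3, -0.4]
width: 85.3
time: 2.87
eef_pos: [453.0, -353.3, 42.0]
tool_rot: [[1.0, -0.026, 0.001], [-0.026, -1.0, -0.001], [0.001, 0.001, -1.0]]
wrist_force: [-0.6, 0.7, 5.9]
width: 12.9
time: 3.53
eef_pos: [454.2, -354.7, 180.3]
tool_rot: [[1.0, -0.026, 0.005], [-0.026, -1.0, -0.005], [0.005, 0.005, -1.0]]
wrist_force: [-0.2, -0.7, -1.4]
width: 13.0
[ 453.34197084 -353.82536359  177.78438848] [[ 0.99965284 -0.02626319  0.00211004]
 [-0.02625843 -0.99965265 -0.00225096]
 [ 0.00216842  0.00219477 -0.99999524]] 13.296145176938284
(array([ 0.0021835 , -0.0021798 ,  0.01038802]), array([ -50.49907823, -467.2887241 ,    1.78438848]))
```

View pics/w2.png

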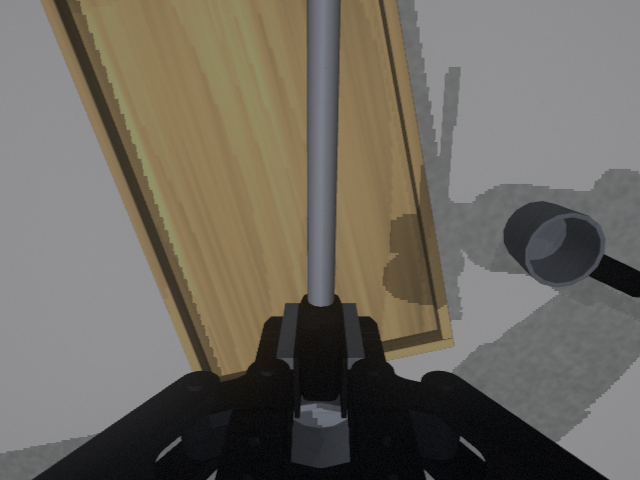

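```bash
python3 -m crank '[[[2,-20,0],[0,0,0.005]],[[3,-38,0],[0,0,0.005]],[[3,-38,0],[0,0,0]],[[3,-38,0],[0,0,0]],[[3,-38,0],[0,0,0]],[[3,-38,0],[0,0,0]],[[3,-38,0],[0,0,0]],[[3,-38,0],[0,0,0]],[[3,-38,0],[0,0,0]],[[3,-38,0],[0,0,0]]]'
python3 -m crank '[[[3,-38,0],[0,0,0]],[[3,-20,0],[0,0,0]],[[0,-5,0],[0,0,0]],[[0,0,0],[0,0,0]],[[0,0,0],[0,0,0]],[[0,0,0],[0,0,0]],[[0,0,0],[0,0,0]]]'
python3 - <<'E'
from h import *
from station import manip,camera
c=camera('wrist');cv2.imwrite('pics/w3.png',c['pixels'][:,:,::-1]);c['s']=manip.observe();pickle.dump(c,open('w3.pkl','wb'))
s=c['s'];print(s['eef_pos'],s['tool_rot'],s['width'])
E
```

```text
time: 4.42
eef_pos: [492.8, 9.6, 174.2]
tool_rot: [[0.999, -0.036, -0.004], [-0.036, -0.999, 0.0], [-0.004, -0.0, -1.0]]
wrist_force: [1.1, -0.2, -0.3]
width: 13.1
time: 5.0
eef_pos: [502.2, 64.5, 176.0]
tool_rot: [[0.999, -0.032, -0.001], [-0.032, -0.999, 0.003], [-0.001, -0.003, -1.0]]
wrist_force: [-0.2, -0.7, -0.5]
width: 12.5
[502.38615894  64.50248932 176.20352286] [[ 9.99487374e-01 -3.20131578e-02 -3.82574618e-04]
 [-3.20116693e-02 -9.99481672e-01  3.41173025e-03]
 [-4.91596578e-04 -3.39773445e-03 -9.99994107e-01]] 12.545779783585173
```

View pics/w3.png

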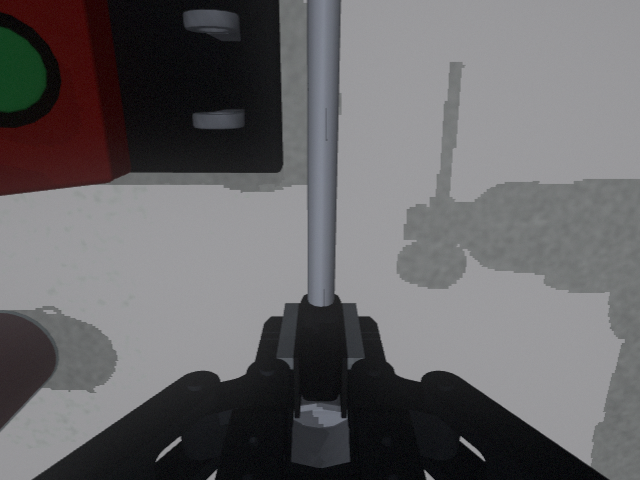

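View w3: near ring spans columns 193–245, rows 108–129; far ring spans 183–240, rows 10–40; the base's front edge is at column ~281 and the stem is at column ~322.

```bash
python3 - <<'E'
from h import *
np.set_printoptions(precision=2,suppress=True)
c=pickle.load(open('w3.pkl','rb'));im=c['pixels'];g=cv2.cvtColor(im,cv2.COLOR_RGB2GRAY);s=c['s']
m=(g[:165,150:262]>62).astype('uint8')
n,l,st,ce=cv2.connectedComponentsWithStats(m)
for i in range(1,n):
    if st[i,4]>80:
        print('blob',st[i]+[150,0,0,0,0],ce[i]+[150,0])
        ys,xs=np.where(l==i)
        for r in range(ys.min(),ys.max()+1,3): q=xs[ys==r]+150;print(r,q.min(),q.max(),end=' | ')
        print()
# base front edge
E=[]
for r in range(10,160,10):
    row=g[r,262:305].astype(int);k=np.argmax(np.abs(np.diff(row)));E.append((262+k+.5,r))
print(E)
P=[onz(c,e,20) for e in E];P=np.array(P);f=np.polyfit(P[:,0],P[:,1],1);print('front edge dy/dx',f,np.degrees(np.arctan(f[0])),'y at x=600',np.polyval(f,600))
print('corner',onz(c,(200,171.5),20),onz(c,(260,172),20))
# stem
Q=[]
for r in(10,60,110,160,210,260):
    b=im[r,295:350].astype(int);e=np.diff(g[r,295:350].astype(int));print(r,295+np.argsort(-abs(e))[:4])
E
```

```text
blob [186  10  45  17 669] [207.83  17.82]
10 193 216 | 13 186 230 | 16 188 229 | 19 187 229 | 22 187 229 | 25 189 228 | 
blob [195 112  42  17 582] [215.8  120.63]
112 217 225 | 115 195 236 | 118 195 235 | 121 196 235 | 124 196 236 | 127 198 234 | 
[(np.float64(278.5), 10), (np.float64(278.5), 20), (np.float64(278.5), 30), (np.float64(279.5), 40), (np.float64(279.5), 50), (np.float64(279.5), 60), (np.float64(279.5), 70), (np.float64(280.5), 80), (np.float64(280.5), 90), (np.float64(280.5), 100), (np.float64(281.5), 110), (np.float64(281.5), 120), (np.float64(281.5), 130), (np.float64(281.5), 140), (np.float64(282.5), 150)]
front edge dy/dx [ -0.03 107.72] -1.875840481381522 y at x=600 88.06918280209335
corner [534.15 148.9   20.  ] [532.49 106.44  20.  ]
10 [340 339 306 341]
60 [339 306 338 340]
110 [338 337 306 341]
160 [336 337 306 308]
210 [335 307 336 306]
260 [334 307 335 306]
```

```bash
python3 - <<'E'
from h import *
np.set_printoptions(precision=2,suppress=True)
c=pickle.load(open('w3.pkl','rb'));s=c['s']
for p in((219,118),(219.5,112),(211.5,18),(211.5,12)):print(onz(c,p,70),onz(c,p,84.5))
for X in((572.9,118.9,84.5),(568.9,119,84.5),(576.9,118.8,84.5),(572.9,104.4,70),(572.9,133.4,70),(622.9,117.2,84.5),(622.9,102.7,70),(622.9,131.7,70)):print(X,proj(c,X))
z=192.5;a=onz(c,(323.3,10),z);b=onz(c,(320.6,260),z);print(a,b,np.degrees(np.arctan2(*(a-b)[[1,0]])))
print('width px pred row10', (proj(c,a+[0,4.5,0])-proj(c,a-[0,4.5,0])),(proj(c,b+[0,4.5,0])-proj(c,b-[0,4.5,0])))
print('tip pred',proj(c,(502.4+114,60,192.5)))
E
```

```text
[572.81 119.6   70.  ] [573.58 116.17  84.5 ]
[576.04 118.95  70.  ] [576.63 115.57  84.5 ]
[623.45 117.94  70.  ] [621.26 114.61  84.5 ]
[626.26 117.62  70.  ] [623.9 114.3  84.5]
(572.9, 118.9, 84.5) [214.03 119.49]
(568.9, 119, 84.5) [214.7  127.23]
(576.9, 118.8, 84.5) [213.36 111.66]
(572.9, 104.4, 70) [245.79 116.97]
(572.9, 133.4, 70) [194.67 118.61]
(622.9, 117.2, 84.5) [205.9   14.48]
(622.9, 102.7, 70) [240.5   18.15]
(622.9, 131.7, 70) [185.6   20.09]
[605.88  60.07 192.5 ] [534.7   62.98 192.5 ] -2.3466028983617777
width px pred row10 [-34.08   1.22] [-28.14   0.78]
tip pred [322.37 -36.14]
```

```bash
python3 -m crank '[[[-22,-19,0],[0,0,-0.006]],[[-23,-19,0],[0,0,0]],[[-23,-19,0],[0,0,0]],[[0,0,20],[0,0,0]],[[0,0,30],[0,0,0]],[[0,0,30],[0,0,0]],[[0,0,20],[0,0,0]],[[0,0,15],[0,0,0]],[[0,0,7.5],[0,0,0]],[[0,0,0],[0,0,0]]]'
python3 -m crank '[[[0,0,0],[0,0,0]],[[0,0,0],[0,0,0]]]'
python3 - <<'E'
from h import *
from station import manip,camera
np.set_printoptions(precision=2,suppress=True)
c=camera('wrist');c['s']=manip.observe();pickle.dump(c,open('w4.pkl','wb'))
S=camera('scene');T=camera('top');pickle.dump((S,T),open('c4.pkl','wb'))
P=[manip.observe()['eef_pos']];print(P,c['s']['eef_pos'],c['s']['tool_rot'])
a=cv2.resize(S['pixels'][170:270,330:450],None,fx=3.3,fy=3.3,interpolation=cv2.INTER_CUBIC)
cv2.imwrite('pics/m4.png',np.hstack([c['pixels'][0:330,130:530],a[:330]])[:,:,::-1])
E
```

```text
time: 5.88
eef_pos: [434.1, 95.1, 53.3]
tool_rot: [[1.0, 0.015, -0.003], [0.015, -0.999, 0.028], [-0.003, -0.028, -1.0]]
wrist_force: [0.2, -0.5, -0.1]
width: 12.7
time: 6.05
eef_pos: [436.4, 95.4, 55.7]
tool_rot: [[1.0, 0.016, 0.001], [0.016, -0.999, 0.028], [0.002, -0.028, -1.0]]
wrist_force: [0.9, 0.8, -1.0]
width: 12.9
[array([436.31,  95.65,  55.7 ])] [436.51  95.54  55.83] [[ 1.    0.02  0.  ]
 [ 0.02 -1.    0.03]
 [ 0.   -0.03 -1.  ]]
```

View pics/m4.png

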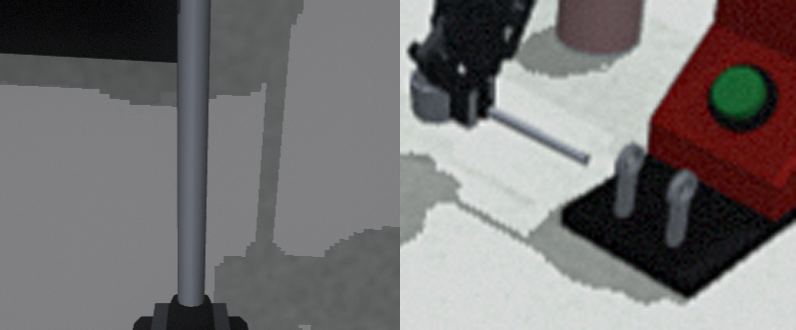

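Pose fell short (y 95 instead of 124, and slightly twisted). I'll check which joint is limiting.

```bash
python3 - <<'E'
from h import *
from station import manip
a,b=pickle.load(open('w3.pkl','rb'))['s'],manip.observe()
for s in(a,b):print(np.round(s['q'],1),np.round(s['joint_vel'],1))
E
```

```text
[ -1.9  11.8 -13.4  64.9   0.2 179.9] [ 0.2 -0.2  0.4  0.   0.1 -0. ]
[  0.9  11.6 -32.5  45.8   1.6 180. ] [ 0.1  0.2 -0.5 -0.2  0.   0. ]
```

J6 is at its +180° limit, so I'll set the scoop down on clear table and regrasp it with the tool turned half round.

```bash
cat >> h.py <<'E'
def Rz(d):
    a=np.deg2rad(d);return np.array([[np.cos(a),np.sin(a),0],[np.sin(a),-np.cos(a),0],[0,0,-1.]])
E
python3 - <<'E'
from h import *
from station import manip
s=manip.observe();print(go(s,(440,-30,60),Rz(-2)))
E
```

```text
(array([-0.02843293, -0.00138053,  0.05127425]), array([  8.07005719, 125.44963334,  -4.29517459]))
```

```bash
python3 -m crank '[[[0.5,25,-2],[0,0,0]],[[0.5,33,-2],[0,0,0]],[[0.5,33,-2],[0,0,0]],[[0,25,-2],[0,0,0]],[[0,9,0],[0,0,0]],[[0,0,0],[-0.028,-0.001,0.051]],[[0,0,0],[0,0,0]],[[0,0,0],[0,0,0]]]'
python3 - <<'E'
from h import *
from station import manip
s=manip.observe();print(np.round(s['q'],1),go(s,(440,-30,11.5),Rz(-2)))
E
```

```text
time: 6.87
eef_pos: [438.9, -28.9, 59.4]
tool_rot: [[0.999, -0.033, -0.001], [-0.033, -0.999, 0.001], [-0.001, -0.001, -1.0]]
wrist_force: [-0.4, -0.0, -1.4]
width: 12.7
[-14.3  10.9 -32.7  46.5   0.  167.6] (array([-0.00111148,  0.00146167,  0.0022368 ]), array([ 1.14190789,  1.05241412, 47.86298029]))
```

```bash
python3 -m crank '[[[1,1,15],[0,0,0.002]],[[0,0,15],[0,0,0]],[[0,0,8],[0,0,0]],[[0,0,5],[0,0,0]],[[0,0,3],[0,0,0]],[[0,0,1.5],[0,0,0]],[[0,0,0],[0,0,0]],[[0,0,0],[0,0,0]]]'
python3 -m crank '[[[0,0,0],[0,0,0]],[[0,0,0],[0,0,0]],[[0,0,0],[0,0,0]],[[0,0,0],[0,0,0]],[[0,0,0],[0,0,0]],[[0,0,0],[0,0,0]],[[0,0,0],[0,0,0]],[[0,0,0],[0,0,0]]]' 0
python3 -m crank '[[[0,0,-8],[0,0,0]],[[0,0,-20],[0,0,0]],[[0,0,-40],[0,0,0]],[[0,0,-40],[0,0,0]],[[0,0,-12],[0,0,0]],[[0,0,0],[0,0,0]],[[0,0,0],[0,0,0]]]'
python3 - <<'E'
from h import *
from station import manip,camera
c=camera('wrist');c['s']=manip.observe();pickle.dump(c,open('w5.pkl','wb'));cv2.imwrite('pics/w5.png',c['pixels'][:,:,::-1])
print(c['s']['eef_pos'],c['s']['tool_rot'])
E
```

```text
time: 7.53
eef_pos: [440.2, -30.4, 12.0]
tool_rot: [[0.999, -0.036, -0.001], [-0.036, -0.999, 0.0], [-0.001, -0.0, -1.0]]
wrist_force: [0.8, 0.6, -0.4]
width: 12.7
time: 8.2
eef_pos: [439.7, -30.5, 11.6]
tool_rot: [[0.999, -0.037, -0.002], [-0.037, -0.999, 0.0], [-0.002, -0.0, -1.0]]
wrist_force: [0.3, 0.1, -0.2]
width: 85.5
time: 8.78
eef_pos: [440.7, -30.6, 132.8]
tool_rot: [[0.999, -0.036, 0.001], [-0.036, -0.999, -0.0], [0.001, 0.0, -1.0]]
wrist_force: [-0.3, 0.1, 0.1]
width: 85.1
[439.69134125 -30.42946916 131.55150498] [[ 9.99333458e-01 -3.64652675e-02 -1.70989414e-03]
 [-3.64647127e-02 -9.99334878e-01  3.54561480e-04]
 [-1.72168603e-03 -2.91974351e-04 -9.99998475e-01]]
```

View pics/w5.png

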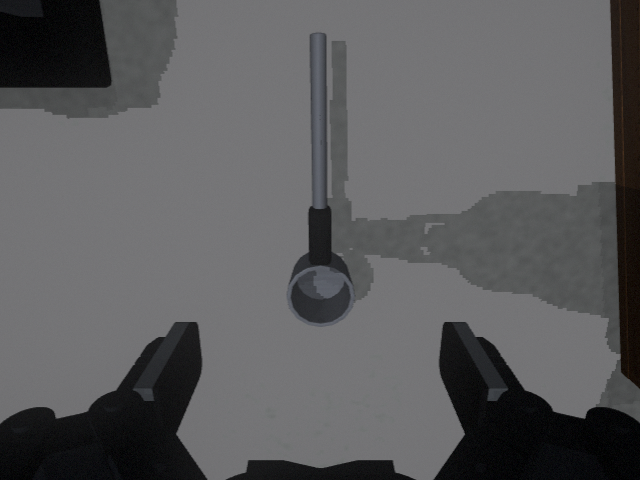

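The scoop stands upright, collar at (320,208), tip at (318,35); grinder base corner at (111,86).

```bash
python3 - <<'E'
from h import *
np.set_printoptions(precision=2,suppress=True)
c=pickle.load(open('w5.pkl','rb'))
col=onz(c,(319.5,207.5),34);tip=onz(c,(317.7,38),26);m=onz(c,(319.5,195),26);print('collar',col,'tip',tip,np.degrees(np.arctan2(*(tip-m)[[1,0]])),np.linalg.norm(tip-col))
print('corner',onz(c,(111,86),20))
E
python3 -m crank '[[[0,0,0],[0,0,-0.12]],[[0,0,0],[0,0,-0.12]],[[0,0,0],[0,0,-0.12]],[[0,0,0],[0,0,-0.12]],[[0,0,0],[0,0,-0.12]],[[0,0,0],[0,0,-0.12]],[[0,0,0],[0,0,-0.12]],[[0,0,0],[0,0,-0.12]],[[0,0,0],[0,0,-0.12]],[[0,0,0],[0,0,-0.12]]]'
python3 -m crank '[[[0,0,0],[0,0,-0.12]],[[0,0,0],[0,0,-0.12]],[[0,0,0],[0,0,-0.12]],[[0,0,0],[0,0,-0.12]],[[0,0,0],[0,0,-0.12]],[[0,0,0],[0,0,-0.12]],[[0,0,0],[0,0,-0.12]],[[0,0,0],[0,0,-0.12]],[[0,0,0],[0,0,-0.12]],[[0,0,0],[0,0,-0.12]]]'
python3 -m crank '[[[0,0,0],[0,0,-0.12]],[[0,0,0],[0,0,-0.12]],[[0,0,0],[0,0,-0.12]],[[0,0,0],[0,0,-0.12]],[[0,0,0],[0,0,-0.12]],[[0,0,0],[0,0,-0.12]],[[0,0,0],[0,0,0]],[[0,0,0],[0,0,0]],[[0,0,0],[0,0,0]]]'
python3 - <<'E'
from h import *
from station import manip
s=manip.observe();print(np.round(s['q'],1),s['eef_pos'],go(s,(440,-30.4,11.5),Rz(178)))
E
```

```text
collar [459.39 -31.2   34.  ] tip [550.87 -33.53  26.  ] -1.4283830638302464 91.85805911422183
corner [530.94  84.53  20.  ]
time: 9.67
eef_pos: [438.4, -30.1, 129.7]
tool_rot: [[0.391, 0.921, -0.006], [0.921, -0.391, 0.001], [-0.001, -0.006, -1.0]]
wrist_force: [0.6, 0.7, -0.1]
width: 85.3
time: 10.5
eef_pos: [438.4, -30.1, 129.7]
tool_rot: [[-0.716, 0.698, -0.006], [0.698, 0.716, 0.001], [0.005, -0.003, -1.0]]
wrist_force: [0.2, -0.1, 1.0]
width: 85.3
time: 11.25
eef_pos: [439.2, -30.3, 130.7]
tool_rot: [[-0.998, 0.061, -0.004], [0.061, 0.998, 0.001], [0.004, 0.001, -1.0]]
wrist_force: [0.3, 0.2, 0.3]
width: 85.1
[-14.4   6.8 -26.3  57.2  -0.  -10.9] [439.21872466 -30.30733957 130.68786517] (array([ 0.00070472, -0.00378783, -0.02611095]), array([-7.84033212e-01, -6.53378658e-02,  1.19187865e+02]))
```

```bash
python3 -m crank '[[[-1.5,-0.4,20],[0,0,-0.022]],[[0,0,40],[0,0,0]],[[0,0,35],[0,0,0]],[[0,0,14],[0,0,0]],[[0,0,8],[0,0,0]],[[0,0,2],[0,0,0]],[[0,0,0],[0,0,0]],[[0,0,0],[0,0,0]]]'
python3 -m crank '[[[0,0,0],[0,0,0]],[[0,0,0],[0,0,0]],[[0,0,0],[0,0,0]],[[0,0,0],[0,0,0]],[[0,0,0],[0,0,0]],[[0,0,0],[0,0,0]],[[0,0,0],[0,0,0]],[[0,0,0],[0,0,0]],[[0,0,0],[0,0,0]],[[0,0,0],[0,0,0]]]' 1
python3 -m crank '[[[0,0,-5],[0,0,0]],[[0,0,-12],[0,0,0]],[[0,0,-15],[0,0,0]],[[0,0,-8],[0,0,0]],[[0,0,-3],[0,0,0]],[[0,0,0],[0,0,0]],[[0,0,0],[0,0,0]]]'
python3 - <<'E'
from h import *
from station import manip
c=pickle.load(open('w3.pkl','rb'));g=cv2.cvtColor(c['pixels'],cv2.COLOR_RGB2GRAY)
for r in(116,120,124,20,24):print(r,''.join('%4d'%v for v in g[r,182:252]))
s=manip.observe();print(np.round(s['q'],1),s['eef_pos'],go(s,(435,124.3,54),Rz(178.1)))
E
```

```text
time: 11.92
eef_pos: [442.3, -31.2, 13.6]
tool_rot: [[-0.999, 0.037, 0.0], [0.037, 0.999, -0.0], [-0.0, -0.0, -1.0]]
wrist_force: [-0.2, -0.1, -0.5]
width: 85.5
time: 12.75
eef_pos: [441.5, -30.9, 12.9]
tool_rot: [[-0.999, 0.036, -0.001], [0.036, 0.999, 0.0], [0.001, 0.0, -1.0]]
wrist_force: [-0.4, -0.3, 5.7]
width: 12.8
time: 13.33
eef_pos: [441.1, -30.9, 55.3]
tool_rot: [[-0.999, 0.036, -0.002], [0.036, 0.999, 0.0], [0.002, 0.0, -1.0]]
wrist_force: [-0.7, -0.3, 0.1]
width: 12.6
116   13  11  11  19  12   5  14  13  13  13  38  53  60  63  66  69  70  71  73  71  71  73  74  77  76  78  78  79  80  82  79  80  82  84  83  84  83  83  83  84  84  83  83  82  79  78  78  73  74  70  68  69  67  65  62  59  59  56  55  54  49  42  32  18  18  16  18  18  21  17
120   15  12  15  16  13  11  16  11  12  13  32  49  61  61  67  68  73  74  75  75  70  73  75  75  79  78  77  79  79  80  77  79  80  80  79  79  81  83  82  83  81  81  81  82  81  78  77  76  74  74  71  70  68  64  62  60  59  54  53  51  47  42  29  16  19  22  19  18  15  16
124   17  11  11  13  16  16  14  18  12  16 
[... 286 characters left out ...]
4  75  75  74  73  74  76  76  77  78  78  76  77  76  75  75  76  78  78  77  77  79  77  80  78  77  76  77  74  74  75  75  74  69  68  69  65  63  61  59  55  54  51  51  50  46  36  26  19  19  18  15  13  19  18  17  18  20  21  19
24   13  23  45  57  61  63  65  67  69  71  72  73  73  76  73  73  74  73  72  75  76  75  75  73  77  75  74  73  74  74  73  74  73  75  73  75  73  72  72  70  71  71  70  69  66  68  65  63  61  57  58  52  48  48  46  43  39  28  17  18  15  15  15  24  18  19  15  20  13  14
[-14.4  11.5 -32.7  46.   -0.  -12.4] [441.1433535  -30.93533622  55.3085375 ] (array([ 0.00035481, -0.00193647, -0.00298673]), array([ 11.28683125, 154.94630632,   1.3085375 ]))
```

```bash
python3 -m crank '[[[11.3,8,-1.7],[0,0,-0.003]],[[0,30,0],[0,0,0]],[[0,38,0],[0,0,0]],[[0,38,0],[0,0,0]],[[0,25,0],[0,0,0]],[[0,12,0],[0,0,0]],[[0,4,0],[0,0,0]],[[0,0,0],[0,0,0]],[[0,0,0],[0,0,0]],[[0,0,0],[0,0,0]]]'
python3 - <<'E'
from h import *
from station import manip,camera
np.set_printoptions(precision=2,suppress=True)
S=camera('scene');W=camera('wrist');T=camera('top');s=manip.observe();pickle.dump((S,W,T,s),open('c6.pkl','wb'))
print(np.round(s['q'],1),s['eef_pos'],s['tool_rot'])
p=S['pixels'][190:270,340:440]
a=cv2.resize(p,None,fx=5,fy=5,interpolation=cv2.INTER_CUBIC)
b=cv2.resize(T['pixels'][150:250,210:310],None,fx=3,fy=3,interpolation=cv2.INTER_CUBIC)
cv2.imwrite('pics/m6.png',np.hstack([a,np.vstack([b,np.zeros((100,300,3),'uint8')])])[:,:,::-1])
P=s['eef_pos'];u=-s['tool_rot'][:,0]
for n,X in(('tip',P+114*u+[0,0,13]),('collar',P+18*u+[0,0,13]),('near',(572,119.9,70)),('far',(622,118.3,70))):print(n,X,proj(S,X),(proj(S,X)-[340,190])*5)
E
```

```text
time: 14.17
eef_pos: [434.7, 123.6, 57.1]
tool_rot: [[-0.999, 0.034, -0.003], [0.034, 0.999, 0.0], [0.003, -0.0, -1.0]]
wrist_force: [-0.4, -0.2, -1.2]
width: 12.6
[  5.6  12.3 -31.2  46.6   0.    7.6] [435.12 123.5   57.3 ] [[-1.    0.03 -0.  ]
 [ 0.03  1.    0.  ]
 [ 0.    0.   -1.  ]]
tip [549.05 119.54  70.07] [392.19 213.81] [260.93 119.07]
collar [453.11 122.87  70.26] [364.04 198.57] [120.18  42.86]
near (572, 119.9, 70) [399.54 217.46] [297.7  137.29]
far (622, 118.3, 70) [415.48 226.01] [377.4  180.07]
```

View pics/m6.png

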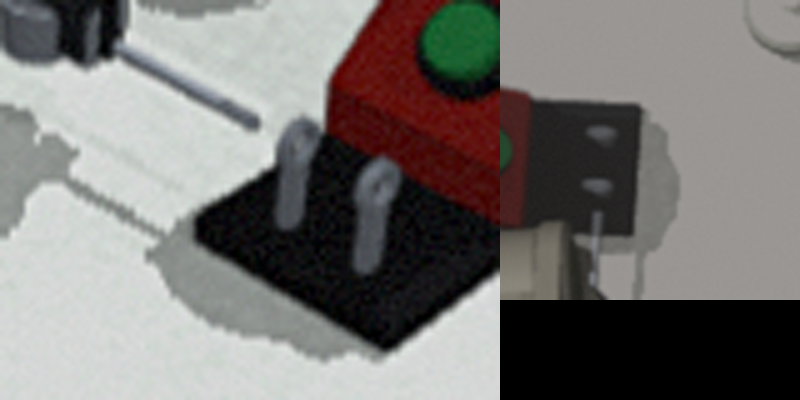

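Scene crop: tip at ~(258,124), near hole ~(302,140), far hole ~(382,183); the stem line appears to run slightly below the holes. In the top crop it lines up laterally. I'll measure this more precisely.

```bash
python3 - <<'E'
from h import *
np.set_printoptions(precision=2,suppress=True)
S,W,T,s=pickle.load(open('c6.pkl','rb'));g=cv2.cvtColor(S['pixels'],cv2.COLOR_RGB2GRAY)
P=s['eef_pos'];u=-s['tool_rot'][:,0]
for L in(40,60,80,100):
    X=P+L*u+[0,0,12.9];p=proj(S,X);r=int(round(p[0]));print(L,p.round(1),'col',r,g[int(p[1])-8:int(p[1])+10,r],'from row',int(p[1])-8)
    # expected edges for cylinder: +-4.5 perpendicular
    o,_=ray(S,p);v=(X-o)/np.linalg.norm(X-o);n=np.cross(u,v);n/=np.linalg.norm(n);print('  edges',proj(S,X+4.5*n).round(1),proj(S,X-4.5*n).round(1))
for X in((572,119.9,70),(622,118.3,70)):
    p=proj(S,X);print(p);r,k=int(p[1]),int(p[0]);print(g[r-7:r+9,k-7:k+10])
E
```

```text
40 [370.3 202. ] col 370 [202 202 198 202 201 203 212 206 184 153 117  94 159 215 219 211 209 209] from row 193
  edges [371.1 200.5] [369.5 203.5]
60 [376.1 205.1] col 376 [202 204 200 199 206 215 218 198 164 132  90 148 214 220 214 212 213 216] from row 197
  edges [376.9 203.6] [375.2 206.6]
80 [382.  208.3] col 382 [203 202 201 203 206 212 213 201 165 139 104 123 191 218 217 213 216 212] from row 200
  edges [382.8 206.8] [381.1 209.8]
100 [387.9 211.5] col 388 [194 201 204 204 208 215 215 208 161 113  96 110 165 204 212 213 215 210] from row 203
  edges [388.8 210. ] [387.1 213.1]
[399.54 217.46]
[[213 205 204 203 202 203 202 203 202 202 203 204 197  84  21  21  31]
 [218 215 209 202 197 199 199 195 197 200 204 207 193  75  24  32  32]
 [218 213 208 199 201 201 199 195 179 192 206 209 193  60  21  29  28]
 [207 209 203 199 202 197 180 167 134 151 178 194 182  57  26  23  21]
 [177 202 202 204 200 178 136 112 100  96 117 153 155  56  23  24  40]
 [187 197 197 201 184 138 114 107  95  81  77  99 140  45  26  31  38]
 [216 205 196 195 156 111 109 103  91  66  70  86  94  35  25  24
[... 1098 characters left out ...]
  7  39  93 116 111 102  80  72  77  78  34  18  25  23  33]
 [  0  17  18  56 105 109 100  76  86  87  81  73  27   7  13  12  26]
 [ 17  10  25  69  99  99  81  64 103  98  86  56  11  11  10   8  18]
 [  5   6  33  75  95  94  84  83 111 109  89  42  12   4  15  13   6]
 [ 13  17  39  82  88  94  87 108 112 100  69  20   9  11  15   1  14]
 [ 17  18  25  66  80  89  89 106 107  76  28   3  12   6   3  19  12]
 [  1   6  21  49  73  81  81  89  82  64  17   8  12  19  12  21   7]
 [ 19   9   0  39  70  76  77  86  77  57  17   2   6   8  19   4  17]
 [ 14  13  18  43  75  75  75  81  77  38   2  17  16  15   4  16  14]
 [ 18  13  20  44  82  77  80  79  76  37   7  18  20  12   1  15  17]]
```

```bash
python3 - <<'E'
from h import *
np.set_printoptions(precision=2,suppress=True)
S,W,T,s=pickle.load(open('c6.pkl','rb'));g=cv2.cvtColor(S['pixels'],cv2.COLOR_RGB2GRAY)
th=np.linspace(0,2*np.pi,72)
ug=np.array([.9995,-.032,0]);xg=np.array([.032,.9995,0])
# predicted masked silhouette (dots) upper half of rings vs observed mask, compare bbox top/left/right above the post
for X in((572,119.9,70),(622,118.3,70)):
    q=np.array([proj(S,np.array(X)+14.5*(np.cos(t)*xg+np.sin(t)*np.array([0,0,1]))+d*ug) for t in th if np.sin(t)>-.5 for d in(-4,4)])
    print('pred bbox u',q[:,0].min(),q[:,0].max(),'top',q[:,1].min())
    h=np.array([proj(S,np.array(X)+8.5*(np.cos(t)*xg+np.sin(t)*np.array([0,0,1]))+4*ug) for t in th]);print('hole far face',h.min(0),h.max(0))
r,k=226,415
print('upsampled far ring edges:')
m=cv2.resize(g[214:240,404:428],None,fx=4,fy=4,interpolation=cv2.INTER_CUBIC)>52
ys,xs=np.where(m[:64]);print('top',214+ys.min()/4,'l',404+xs.min()/4,'r',404+xs.max()/4)
E
```

```text
pred bbox u 394.60103866098177 404.4466013711058 top 211.5488413686185
hole far face [398.63 215.05] [402.94 221.2 ]
pred bbox u 410.49015268632326 420.4409084970779 top 219.98756168537324
hole far face [414.63 223.59] [418.93 229.83]
upsampled far ring edges:
top 214.0 l 404.0 r 419.75
```

```bash
python3 -m crank '[[[0,0.7,-1],[0,0,0]],[[-8,0,0],[0,0,0]],[[-8,0,0],[0,0,0]],[[-8,0,0],[0,0,0]],[[-8,0,0],[0,0,0]],[[-6,0,0],[0,0,0]],[[0,0,0],[0,0,0]],[[0,0,0],[0,0,0]]]'
python3 - <<'E'
from h import *
from station import manip,camera
np.set_printoptions(precision=2,suppress=True)
S=camera('scene');T=camera('top');s=manip.observe();pickle.dump((S,T,s),open('c7.pkl','wb'))
print(s['eef_pos'],s['wrist_force'],s['torque'],go(s,(473,122.8,58),Rz(178.1)))
a=cv2.resize(S['pixels'][195:255,370:450],None,fx=6,fy=6,interpolation=cv2.INTER_CUBIC)
b=cv2.resize(T['pixels'][170:230,210:260],None,fx=6,fy=6,interpolation=cv2.INTER_CUBIC)
cv2.imwrite('pics/m7.png',np.hstack([a,b])[:,:,::-1])
E
```

```text
time: 14.98
eef_pos: [473.5, 123.8, 58.1]
tool_rot: [[-0.999, 0.033, -0.002], [0.033, 0.999, 0.0], [0.002, 0.0, -1.0]]
wrist_force: [-0.2, 0.4, -0.1]
width: 12.9
[472.64 123.82  58.05] [ 0.87  0.52 -0.46] [-0.05  0.    0.01] (array([ 0., -0.,  0.]), array([-0.4 , -1.  ,  0.05]))
```

View pics/m7.png

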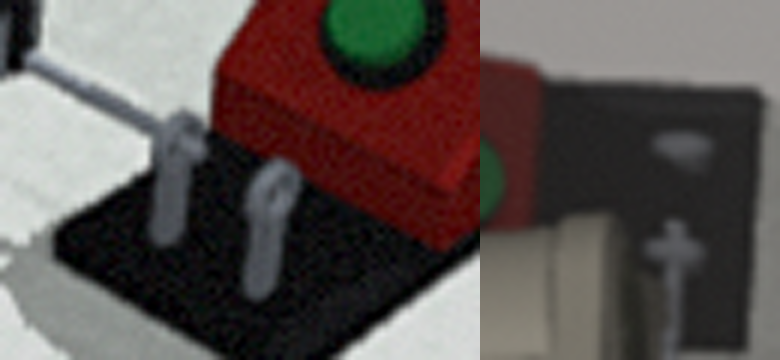

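The tip is through the near loop with no contact force. Going on.

```bash
python3 -m crank '[[[-8,-0.3,0],[0,0,0]],[[-8,-0.3,0],[0,0,0]],[[-8,0,0],[0,0,0]],[[-5,0,0],[0,0,0]],[[0,0,0],[0,0,0]]]'
python3 -m crank '[[[-6,0,0],[0,0,0]],[[-6,0,0],[0,0,0]],[[-5,0,0],[0,0,0]],[[0,0,0],[0,0,0]],[[0,0,0],[0,0,0]]]'
python3 - <<'E'
from h import *
from station import manip,camera
np.set_printoptions(precision=2,suppress=True)
S=camera('scene');T=camera('top');s=manip.observe();pickle.dump((S,T,s),open('c8.pkl','wb'))
print(s['eef_pos'],s['wrist_force'],s['torque'])
a=cv2.resize(S['pixels'][195:255,370:450],None,fx=6,fy=6,interpolation=cv2.INTER_CUBIC)
b=cv2.resize(T['pixels'][170:230,210:260],None,fx=6,fy=6,interpolation=cv2.INTER_CUBIC)
cv2.imwrite('pics/m8.png',np.hstack([a,b])[:,:,::-1])
E
```

```text
time: 15.5
eef_pos: [504.1, 122.2, 58.4]
tool_rot: [[-0.999, 0.033, -0.0], [0.033, 0.999, 0.0], [0.0, 0.0, -1.0]]
wrist_force: [0.4, -0.6, -1.7]
width: 12.7
time: 15.92
eef_pos: [519.4, 121.7, 58.2]
tool_rot: [[-0.999, 0.033, -0.002], [0.033, 0.999, 0.0], [0.002, 0.0, -1.0]]
wrist_force: [-0.1, -0.4, -1.1]
width: 12.8
[518.76 121.7   58.1 ] [ 0.41  0.22 -0.39] [-0.09 -0.01 -0.02]
```

View pics/m8.png

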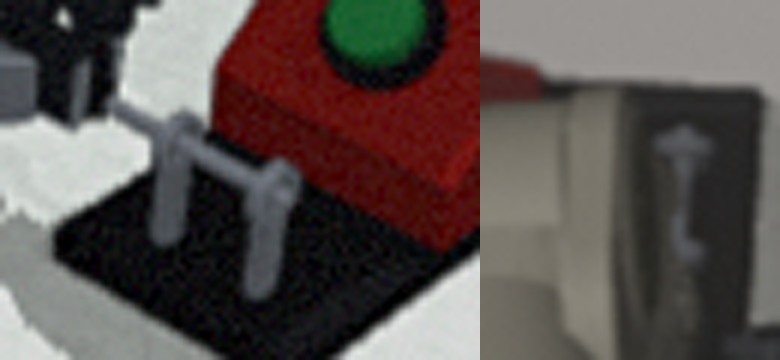

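Stem is now through both loops. Advance the last 20 mm, lower slightly, release, and rise.

```bash
python3 -m crank '[[[-7,0,0],[0,0,0]],[[-7,0,0],[0,0,0]],[[-6,0,0],[0,0,0]],[[0,0,1],[0,0,0]],[[0,0,1],[0,0,0]],[[0,0,0],[0,0,0]],[[0,0,0],[0,0,0]]]'
python3 -m crank '[[[0,0,0],[0,0,0]],[[0,0,0],[0,0,0]],[[0,0,0],[0,0,0]],[[0,0,0],[0,0,0]],[[0,0,0],[0,0,0]],[[0,0,0],[0,0,0]],[[0,0,0],[0,0,0]],[[0,0,0],[0,0,0]],[[0,0,0],[0,0,0]],[[0,0,0],[0,0,0]]]' 0
python3 -m crank '[[[0,0,-6],[0,0,0]],[[0,0,-15],[0,0,0]],[[0,0,-30],[0,0,0]],[[0,0,-30],[0,0,0]],[[0,0,-30],[0,0,0]],[[0,0,-20],[0,0,0]],[[0,0,0],[0,0,0]],[[0,0,0],[0,0,0]]]'
python3 - <<'E'
from h import *
from station import manip,camera
np.set_printoptions(precision=2,suppress=True)
S=camera('scene');W=camera('wrist');s=manip.observe();pickle.dump((S,W,s),open('c9.pkl','wb'))
print(s['eef_pos'],np.round(s['q'],1))
a=cv2.resize(S['pixels'][180:260,360:450],None,fx=4,fy=4,interpolation=cv2.INTER_CUBIC)
b=cv2.resize(W['pixels'],(427,320),interpolation=cv2.INTER_AREA)
cv2.imwrite('pics/m9.png',np.hstack([a,b])[:,:,::-1])
# button: green ellipse centroid in clean images
d=pickle.load(open('c0.pkl','rb'));pts=[]
def green(c,box):
    x0,y0,x1,y1=box;im=c['pixels'][y0:y1,x0:x1].astype(int);m=((im[...,1]>1.6*im[...,0])&(im[...,1]>1.4*im[...,2])&(im[...,1]>40)).astype('uint8')
    cn=max(cv2.findContours(m,0,1)[0],key=cv2.contourArea);mo=cv2.moments(m*0+cv2.drawContours(m*0,[cn],-1,1,-1),True);return np.array([mo['m10']/mo['m00']+x0,mo['m01']/mo['m00']+y0]),mo['m00']
a1=green(d['top'],(190,185,225,215));a2=green(d['scene'],(415,180,450,220));w3=pickle.load(open('w3.pkl','rb'))
print(a1,a2,tri((d['top'],a1[0]),(d['scene'],a2[0])))
E
```

```text
time: 16.6
eef_pos: [538.6, 121.0, 55.9]
tool_rot: [[-0.999, 0.033, -0.003], [0.033, 0.999, 0.0], [0.003, 0.0, -1.0]]
wrist_force: [-0.6, -0.5, 0.1]
width: 12.3
time: 17.43
eef_pos: [539.1, 121.0, 56.2]
tool_rot: [[-0.999, 0.033, -0.002], [0.033, 0.999, 0.0], [0.002, 0.0, -1.0]]
wrist_force: [-0.1, -0.1, -1.1]
width: 85.3
time: 18.1
eef_pos: [540.4, 121.1, 189.0]
tool_rot: [[-0.999, 0.033, 0.002], [0.033, 0.999, 0.001], [-0.002, 0.001, -1.0]]
wrist_force: [-0.1, -0.3, -0.9]
width: 85.3
[538.75 120.94 186.48] [ 4.3 16.5 -5.7 68.   0.   6.2]
(array([206.49, 199.18]), 136.0) (array([432.36, 197.63]), 209.0) (array([602.04, 218.38,  96.46]), [2.1, 2.1])
```

View pics/m9.png

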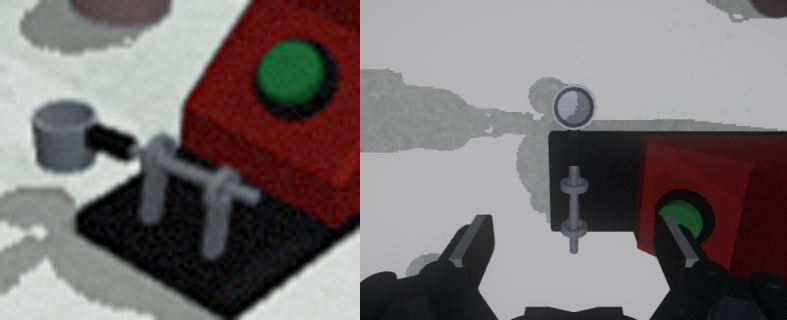

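The scoop hangs through both loops with its tip well past the far one. Next the tool shuts and tilts for the button.

```bash
python3 -m crank '[[[0,0,-10],[-0.1163,0,0]],[[0,0,-10],[-0.1163,0,0]],[[0,0,0],[-0.1163,0,0]],[[0,0,0],[-0.1163,0,0]],[[0,0,0],[-0.1163,0,0]],[[0,0,0],[-0.1163,0,0]],[[0,0,0],[0,0,0]],[[0,0,0],[0,0,0]],[[0,0,0],[0,0,0]]]' 1
python3 - <<'E'
from h import *
from station import manip
np.set_printoptions(precision=3,suppress=True)
s=manip.observe();n=np.array([-.02,-.642,.766]);B=np.array([601,218.5,95])
z=-n/np.linalg.norm(n);x=np.array([-.9995,.032,0]);x-=z*(x@z);x/=np.linalg.norm(x);R=np.c_[x,np.cross(z,x),z]
print(np.round(s['q'],1),s['eef_pos'],s['width']);print(go(s,B+60*n,R))
E
```

```text
time: 18.95
eef_pos: [539.0, 119.9, 206.4]
tool_rot: [[-0.999, 0.028, 0.019], [0.033, 0.766, 0.641], [0.004, 0.642, -0.767]]
wrist_force: [0.4, 0.4, 0.3]
width: 0.2
[-16.3  19.8  -8.8  73.4  38.4 -18.5] [539.006 119.904 206.355] 0.22828826043633182
(array([-0.001, -0.001, -0.003]), array([-58.891,   5.482,  89.908]))
```

```bash
python3 -m crank '[[[-20,2,0],[0,0,0]],[[-24,2,0],[0,0,0]],[[-15,1.5,10],[0,0,0]],[[0,0,30],[0,0,0]],[[0,0,30],[0,0,0]],[[0,0,20],[0,0,0]],[[0,0,0],[0,0,0]],[[0,0,0],[0,0,0]]]'
python3 -m crank '[[[0,0,25],[0,0,0]],[[0,0,20],[0,0,0]],[[0,0,3],[0,0,0]],[[0,0,0],[0,0,0]],[[0,0,0],[0,0,0]]]'
python3 - <<'E'
from h import *
from station import manip,camera
np.set_printoptions(precision=2,suppress=True)
S=camera('scene');W=camera('wrist');s=manip.observe();B=np.array([601,218.5,95])
print(np.round(s['q'],1),s['eef_pos'],s['wrist_force'],s['tool_rot'].T@(B-s['eef_pos']))
a=cv2.resize(S['pixels'][160:260,360:470],None,fx=3.2,fy=3.2,interpolation=cv2.INTER_CUBIC)
b=cv2.resize(W['pixels'],(427,320),interpolation=cv2.INTER_AREA)
cv2.imwrite('pics/m10.png',np.hstack([a,b])[:,:,::-1])
E
```

```text
time: 19.62
eef_pos: [599.1, 182.1, 141.7]
tool_rot: [[-1.0, 0.024, 0.017], [0.029, 0.766, 0.642], [0.002, 0.642, -0.767]]
wrist_force: [-0.2, -0.2, 0.4]
width: -0.2
time: 20.03
eef_pos: [602.0, 210.4, 106.4]
tool_rot: [[-0.999, 0.025, 0.021], [0.033, 0.766, 0.642], [-0.0, 0.642, -0.766]]
wrist_force: [-0.8, 0.3, -0.2]
width: -0.2
[ -6.1  28.2 -10.6  54.6  39.9  -5.4] [602.4  209.91 106.44] [ 0.42  0.29 -0.34] [ 1.7  -0.81 14.25]
```

View pics/m10.png

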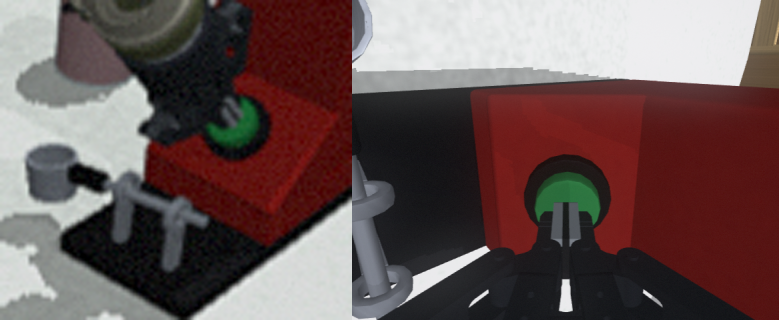

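The shut fingers are centred over the green button and the scoop is still parked. Pressing in small steps, watching the force.

```bash
for i in 1; do :; done; python3 -m crank '[[[0,0,4],[0,0,0]],[[0,0,4],[0,0,0]],[[0,0,0],[0,0,0]]]' | egrep 'pos|force'
python3 -m crank '[[[0,0,3],[0,0,0]],[[0,0,3],[0,0,0]],[[0,0,0],[0,0,0]]]'| egrep 'pos|force'
python3 -m crank '[[[0,0,2],[0,0,0]],[[0,0,0],[0,0,0]]]'| egrep 'pos|force'
```

```text
eef_pos: [602.6, 215.6, 99.3]
wrist_force: [2.0, -2.5, 3.3]
eef_pos: [602.8, 218.2, 96.3]
wrist_force: [-3.2, -12.5, 14.6]
eef_pos: [602.9, 218.3, 96.1]
wrist_force: [-9.4, -21.7, 25.4]
```

Bottomed out (19 → 34 N against the 6 N needed). Retreat.

```bash
python3 -m crank '[[[0,0,-8],[0,0,0]],[[0,0,-12],[0,0,0]],[[0,0,-30],[0,0,0]],[[0,0,-35],[0,0,0]],[[0,0,-35],[0,0,0]],[[0,0,-20],[0,0,0]],[[0,0,0],[0,0,0]],[[0,0,0],[0,0,0]],[[0,0,0],[0,0,0]],[[0,0,0],[0,0,0]]]'
python3 - <<'E'
from h import *
from station import manip,camera
np.set_printoptions(precision=2,suppress=True)
S=camera('scene');d=pickle.load(open('c0.pkl','rb'))['scene'];s9=pickle.load(open('c9.pkl','rb'))[0];s=manip.observe()
print(s['time'],s['eef_pos'],s['wrist_force'],s['joint_vel'])
g=lambda c:cv2.cvtColor(c['pixels'],7).astype(int)
def diff(a,b,box):
    x0,y0,x1,y1=box;return int((abs(g(a)-g(b))[y0:y1,x0:x1]>30).sum())
print('loops/scoop vs after release',diff(S,s9,(365,203,430,250)),'sugar',diff(S,d,(390,275,442,325)),'jam',diff(S,d,(372,145,410,190)),'jam vs s9',diff(S,s9,(372,145,410,190)))
def green(c):
    im=c['pixels'][180:222,415:455].astype(int);m=(im[...,1]>1.6*im[...,0])&(im[...,1]>1.4*im[...,2])&(im[...,1]>40);y,x=np.where(m);return x.mean()+415,y.mean()+180,m.sum()
print('green before/after',green(s9),green(S))
# tip pixel in the scene view -> on the loop line's vertical plane
for n,X in(('tip',(653,117.3,70)),('far face',(626,118.2,70))):print(n,proj(S,X))
E
```

```text
time: 21.63
eef_pos: [597.6, 132.1, 198.2]
tool_rot: [[-0.999, 0.028, 0.017], [0.032, 0.765, 0.643], [0.005, 0.643, -0.766]]
wrist_force: [-0.3, 0.4, -0.2]
width: -0.0
21.6833 [597.57 132.22 198.25] [-0.6   0.2   0.73] [ 0.03 -0.11  0.25  0.26 -0.09 -0.12]
loops/scoop vs after release 49 sugar 0 jam 1046 jam vs s9 944
green before/after (np.float64(432.34285714285716), np.float64(197.56190476190477), np.int64(210)) (np.float64(432.4326923076923), np.float64(197.63942307692307), np.int64(208))
tip [425.71 231.51]
far face [416.79 226.71]
```

```bash
python3 - <<'E'
from h import *
from station import camera,manip
S=camera('scene');T=camera('top');d=pickle.load(open('c0.pkl','rb'))['top'];s9=pickle.load(open('c9.pkl','rb'))[0]
g=lambda c:cv2.cvtColor(c['pixels'],7).astype(int)
y,x=np.where(abs(g(S)-g(s9))[203:250,365:430]>30);print('changed cols',sorted(set(x+365)),'rows',y.min()+203,y.max()+203)
print('tip area diff',int((abs(g(S)-g(s9))[222:240,408:430]>30).sum()))
print('jam top view diff',int((abs(g(T)-g(d))[258:298,145:187]>25).sum()))
r=g(S);print(r[226:236,418:430])
E
```

```text
changed cols [np.int64(365), np.int64(366), np.int64(367), np.int64(368), np.int64(369), np.int64(370), np.int64(371)] rows 238 248
tip area diff 0
jam top view diff 0
[[107 102  82  66  42  26  31  29  28  35  30  34]
 [103 106 108 109  90  72  61  19  23  36  21  27]
 [ 87  93 104 107 111 111  91  31  14  13  32  27]
 [ 58  64  70  90  99 102  80  29  20  17  19  16]
 [ 24  11  29  47  74  80  57  10   4  22   4  15]
 [ 18   5   9  18  26  31  21  16  14  14  20   2]
 [  9   8  15  11  12   9  17   4   1  20  21   9]
 [  9  17  17   2  18   9  12  19  14  10   2  21]
 [ 17   7  20   3  16  13  10   9  21   8  12   6]
 [  4  10  16  13  11  14  20   8  11  23  19  16]]
```

Changes are only shadow pixels away from the scoop, the tip is unchanged at column ~424 (about 23 mm past the far loop's face), and the jar is untouched. Handing in.

```bash
python3 -c "
from station import job
print(job.hand_in())"
```

```text
the job is handed in; nothing more can be done
None
```

The scoop hangs through both loops, the start button has been pressed and has come back up, and I handed the job in at about 22 s. The hand-in gives no verdict.

**How it went:** The first approach to the loops failed because joint 6 hit its 180° limit. I set the scoop down on clear table, regrasped it with the tool turned half round, and then threaded both loops with no contact force seen. With the scoop released and hanging, I pressed the button with the shut fingers tilted 40° and backed off.

**Last checks:**
- **Scoop:** it did not move when the button was pressed. Its tip sticks out roughly 20–25 mm past the far loop's outer face.
- **Button:** the force at the end of the press was about 34 N, so it reached the stop (fully down takes 6 N). Afterwards the green face was back at its earlier place in the picture.
- **Sugar bowl and jam jar:** the sugar bowl is unchanged in the scene view. The arm hid the jam jar there, so that check was unusable, but the top view shows the jar unchanged.
- **Robot:** it is clear of everything, with wrist force near zero.
- **Disagreement:** before threading, the scene camera put the stem about 2 mm lower than the arm's readings did. I raised it 1 mm, and it went in cleanly.

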